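# Hang the washed spoon holders over the rail and shut the sliding door

## Task

Hang the two saddle-shaped spoon holders (steel and green) side by side over the dark rail under the glass ledge, each straddling the bar with one leg on either side and its wooden block resting on it; then slide the rack's grey door fully shut in front of them. Do not bump the glass ledge hard, and leave the cup, sugar bowl, kettle, saucers and tea tin where they stand.

Things in the scene. Friction and masses are not known exactly. Their poses are not given: they have to be found in the camera images.
- holder_steel: Stainless steel spoon holder, a symmetric upside-down U: two sheet legs 56 wide (its y), clear gap 36 between them (its x), joined by a wooden block 44 (x) x 56 (y) x 18 high; block underside (sits on the rail) 72 above the origin, top 90. Outer pockets 42 high make it 92 long in x at the bottom. 180 g. Starts standing on the table. Origin: centre of its underside; z up.
- holder_green: Green-painted spoon holder, a symmetric upside-down U: two sheet legs 56 wide (its y), clear gap 36 between them (its x), joined by a wooden block 44 (x) x 56 (y) x 18 high; block underside (sits on the rail) 72 above the origin, top 90. Outer pockets 42 high make it 92 long in x at the bottom. 180 g. Starts standing on the table. Origin: centre of its underside; z up.
- rail_mid (a point): Middle of the axis of the rack's dark rail, 160 above the table. Rail: 14 thick, along this frame's y, free from y = -145 to 145 between side panels (these reach x = -14 below height 180, and start at x = 20 above that). x: level, away from the robot; z up. The rack is fixed, turned up to 5 degrees. The door runs at x = -110.
- ledge: Clear glass ledge over the rail, 100 x 526 x 10, fixed to the rack, underside 300 above the table, front edge 5 beyond the rail's axis (x = 5 to 105 in the rail frame): no room for a gripper pointing straight down over the rail; lean it back towards the robot by 30 to 45 degrees. Origin: centre of its underside; axes like the rail's.
- door (a joint): The low grey sliding door's opening in m: 0 = fully shut (centred in front of the rail), up to 0.205 = pushed aside towards the rail frame's -y. It slides with light friction (about 2 N) and stays where it is left.
- door_knob (a point): Top of the door's round dark wooden knob: 22 in diameter, 34 tall, upright on the middle of the door's top edge; knob top 183 above the table. Door: 280 wide, 12 thick, top edge 149 above the table. Axes like those of the rail.
- cup: Green cup, 76 across, 82 tall, on the table. Origin: centre of its underside.
- sugar_bowl: Clear glass sugar bowl with its lid on, 88 across, 90 tall. Origin: centre of its underside.
- kettle: Aluminium kettle, 156 across, 196 tall with its black bail handle, spout towards its y. Origin: centre of its underside.
- saucer_a: White saucer, 116 across, 18 tall. Origin: centre of its underside.
- saucer_b: Blue saucer, 116 across, 18 tall. Origin: centre of its underside.
- tea_tin: Red tea tin, 68 across, 110 tall, standing in the rack's other bay, beside the rail. Origin: centre of its underside.
There are look-alikes about, which are no part of the job. Leave any orange or purple look-alike of the holder_green alone.

How it is judged:
By the outcome, as a careful person would: the job done as asked, in the order asked, and still so for the second after the job is handed in, with the robot touching nothing.
It also fails if it takes over 70 s, if anything falls off the work surface, if the arm or the gripper's body presses on something with over 40 N, if the wrist force passes 120 N, or if a joint passes its speed limit or range.

## Robot

A 6-joint arm with a two-finger parallel gripper is mounted at the origin on the work surface. World frame = base frame: x ahead of the robot, y to its left, z up, the work surface at z = 0. Lengths are in m, angles in rad, forces in N, time in s.
With the tool pointing down it reaches from about 0.425 to 0.95 m from the base axis. Payload 3.5 kg.
Tool frame: the origin (TCP) lies between the finger pads; the fingertips stand 19 mm ahead of it and the grasp point (between the pads) is the TCP; z points along the fingers, y is the line along which they close (so a half turn about z gives the same grasp; the last joint's range is limited). The gripper opens to 85 mm and grips with 20 to 120 N. Pads are 22 mm wide; open, the fingers measure 114 mm over their backs; the gripper's body (76 mm by 85 mm) begins 54 mm behind the grasp point. The pads swing forward as they close: fully open they stand 13 mm farther back than shut.
Start: joints at [1.193, 0.286, 1.577, -0, 1.279, -0.15], TCP at [0.152, 0.658, 0.25] pointing down, gripper open.
Joint ranges: [-2.77, 2.77], [-0.9, 2.22], [0.21, 2.48], [-1.53, 4.67], [0.24, 2.81], [-2.84, 2.84]. Speed limits (rad/s): [2.79, 2.79, 3.14, 3.14, 3.14, 3.14].

## Interface

Orientations are given as a unit quaternion [x, y, z, w].
In Python, from plant import monitor, eyes, ctrl gives the robot as it stands.
- The arm moves only by the shell command python3 -m handwheel 'ROWS' [FORCE]. ROWS is JSON, a list of rows, each a list of 7 numbers: the shift along the tool's x, y, z in units of 40 cm (1.0 is 40 cm), then the turn, a rotation vector about the tool's x, y, z in units of pi rad (1.0 is pi rad), then the opening, from -1 (shut) to 1 (fully open). A call has 1 to 12 rows; each row is the pose to reach, as a shift and turn from the pose commanded when the call began, along the tool's axes at that moment, turning the shorter way round; what a row does not reach only later rows make up. A row lasts 1/8 s, in which the tool goes at most 62.5 mm and 10.7 degrees, less where a joint would pass 70% of its speed; a pose out of reach is approached as far as the arm can. A call with a number of a shift or a turn outside -1 to 1 is refused whole. A call with a gripper value outside its range is refused whole. The fingers move at their own pace and stop on an object; FORCE is the grip in N (left out, the last holds). Time passes only in rows, so rows that repeat a pose let the fingers close. It gives the time, the measured TCP pose, the force, the opening and the grip force at its end, in the units of the state.
- monitor.get_state(): the state, without advancing time (a new reading comes with each control period).
- eyes.read_camera(name): name is "scene" or "top" or "wrist"; returns the picture (400x640x3 uint8, red, green, blue); there is no depth.
- eyes.camera_params(name): a dict with "K" (3x3 intrinsics, pixels), "R" (3x3) and "t" (3): a world point X has camera coordinates R X + t. Camera axes: x right, y down, z forward; pixel columns grow to the right and rows downward; lengths in m; the calibration is good to about 2 mm. The wrist camera is an equidistant fisheye: a pixel r from the principal point sees the ray r / f radians off the axis. A picture is of the moment at which its call begins: read the wrist's pose just before it. camera_params takes no time and is no camera call; for the wrist camera it gives the pose at the moment of the call.
- ctrl.sign_off(): hands the job in; it is judged then, once.
The state is a dict: "time": time; "qpos": joint angles; "dq": joint speeds; "joint_efforts": joint torques, N m; "eef_pos": TCP position; "tcp_rot": TCP orientation; "contact_force": force on the tool from outside, world axes, zero at the start; "wrist_torque": the same for the moment, N m; "opening": opening from 0.0 (shut) to 1.0 (fully open); "finger_force": force on a finger pad.
Only numpy, scipy, OpenCV 4.12 (cv2) and the standard library are available. Lean on these libraries where they do the work, as an engineer would, in place of code of your own. Each camera call takes 0.05 s, during which the arm holds its last target. There are 200 camera calls.

## Working session

There is one attempt and no reset: what is moved stays moved. The work goes in short steps, Python scripts to look and compute and a shell command to move; the robot and the scene stay as the last step left them, time stands still between calls to the robot, and variables do not carry over. Pictures are saved under pics/ and viewed, at most 10 in all, crops included, and the job is handed in when it is done.

```bash
ls; mkdir -p pics; python3 - <<'E'
from plant import monitor, eyes, ctrl
import cv2,numpy as np
s=monitor.get_state(); print({k:np.round(v,3) for k,v in s.items()})
for n in ['scene','top','wrist']:
    p=eyes.camera_params(n); print(n,{k:np.round(v,3).tolist() for k,v in p.items()})
    cv2.imwrite(f'pics/{n}0.png',eyes.read_camera(n)[:,:,::-1])
E
```

```text
pics
{'time': np.float64(0.0), 'qpos': array([ 1.193,  0.287,  1.578,  0.   ,  1.279, -0.15 ]), 'dq': array([ 0.001, -0.001,  0.   ,  0.001,  0.   , -0.   ]), 'joint_efforts': array([-0.0000e+00, -4.0598e+01, -2.9262e+01, -0.0000e+00,  6.0000e-03,
        0.0000e+00]), 'eef_pos': array([0.152, 0.657, 0.249]), 'tcp_rot': array([ 0.114,  0.994, -0.001, -0.   ]), 'contact_force': array([ 0.343, -0.529, -0.939]), 'wrist_torque': array([ 0.018,  0.01 , -0.031]), 'finger_force': np.float64(0.0), 'opening': np.float64(0.998)}
scene {'K': [[363.082, 0.0, 319.317], [0.0, 363.082, 199.747], [0.0, 0.0, 1.0]], 'R': [[-0.051, 0.999, 0.015], [0.791, 0.05, -0.61], [-0.61, -0.019, -0.792]], 't': [0.022, -0.3, 1.754]}
top {'K': [[390.101, 0.0, 321.882], [0.0, 390.101, 200.07], [0.0, 0.0, 1.0]], 'R': [[0.029, -1.0, 0.007], [-0.993, -0.029, -0.113], [0.113, -0.004, -0.994]], 't': [-0.023, 0.57, 1.366]}
wrist {'K': [[309.707, 0.0, 313.822], [0.0, 309.707, 198.047], [0.0, 0.0, 1.0]], 'R': [[0.225, 0.974, -0.002], [0.927, -0.213, 0.308], [0.299, -0.071, -0.951]], 't': [-0.675, -0.042, 0.38]}
```

View pics/scene0.png

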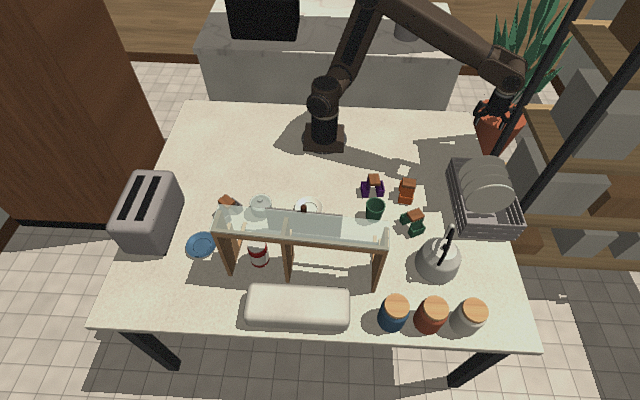

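View pics/top0.png

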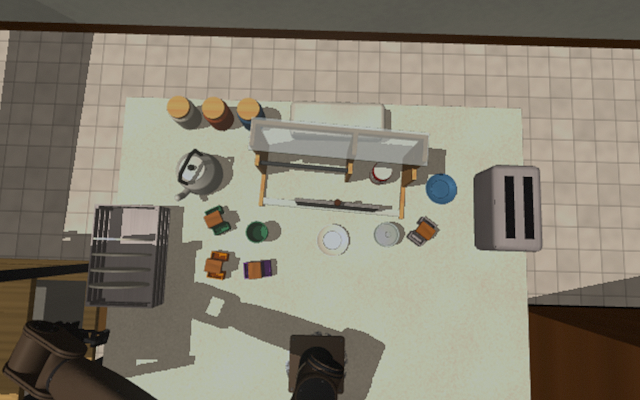

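The top view shows the green holder at (217,219), steel at (423,231), purple and orange decoys at (257,268) and (217,264), the knob at (337,202), the rail near (305,165), and the cup at (257,232). I'll enlarge the top view.

```bash
python3 - <<'E'
import cv2,numpy as np
a=cv2.imread('pics/top0.png')
c=cv2.resize(a[105:285,190:450],None,fx=3,fy=3,interpolation=cv2.INTER_CUBIC)
cv2.imwrite('pics/topc.png',c)
b=cv2.imread('pics/scene0.png')
c=cv2.resize(b[160:300,200:450],None,fx=3.2,fy=3.2,interpolation=cv2.INTER_CUBIC)
cv2.imwrite('pics/scenec.png',c)
E
```

```text
(no output)
```

View pics/topc.png

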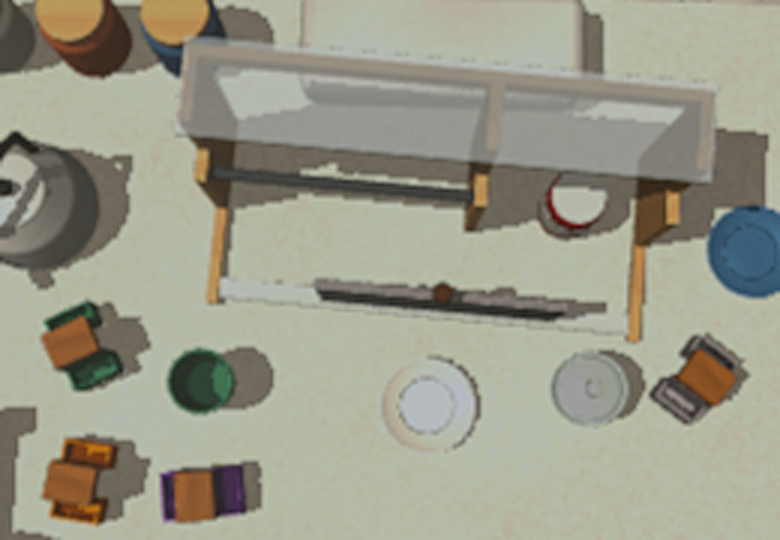

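View pics/scenec.png

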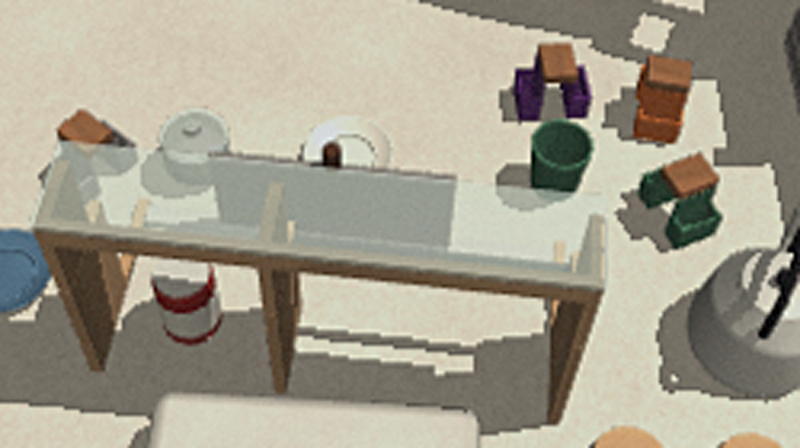

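The crops show steel's block at crop (708,375) with pockets at lower-left and upper-right. Green's block is at (71,340), with pockets above it and at lower-right. The dark rail runs (210,173) to (475,197), and the knob is at (443,293) with the door half open. Next I'll measure these positions.

```bash
cat > h.py <<'E'
import cv2,numpy as np
from plant import monitor, eyes
def ray(n,uv,p=None):
    p=p or eyes.camera_params(n); K,R,t=map(np.array,(p['K'],p['R'],p['t']))
    uv=np.atleast_2d(np.float64(uv)); d=np.c_[(uv[:,0]-K[0,2])/K[0,0],(uv[:,1]-K[1,2])/K[1,1]]
    if n=='wrist':
        r=np.linalg.norm(d,axis=1,keepdims=True); v=np.c_[d/np.maximum(r,1e-9)*np.sin(r),np.cos(r)]
    else: v=np.c_[d,np.ones(len(d))]
    v/=np.linalg.norm(v,axis=1,keepdims=True)
    return -R.T@t, v@R
def plane(n,uv,z,p=None):
    c,v=ray(n,uv,p); return c+v*((z-c[2])/v[:,2])[:,None]
def tri(a,b):  # a,b=(c,v); least squares point and miss
    A=[];y=[]
    for c,v in (a,b):
        v=v.ravel();P=np.eye(3)-np.outer(v,v);A.append(P);y.append(P@c)
    X=np.linalg.lstsq(np.vstack(A),np.hstack(y),rcond=None)[0]
    return X,[np.linalg.norm(P@X-q) for P,q in zip(A,y)]
def blob(img,box,lo,hi):
    x0,y0,x1,y1=box; m=np.zeros(img.shape[:2],np.uint8)
    m[y0:y1,x0:x1]=cv2.inRange(cv2.cvtColor(img,cv2.COLOR_BGR2HSV),lo,hi)[y0:y1,x0:x1]
    cs,_=cv2.findContours(m,cv2.RETR_EXTERNAL,cv2.CHAIN_APPROX_NONE)
    return max(cs,key=cv2.contourArea) if cs else None
E
python3 - <<'E'
from h import *
T=cv2.imread('pics/top0.png');S=cv2.imread('pics/scene0.png')
hs=lambda im,u,v:cv2.cvtColor(im,cv2.COLOR_BGR2HSV)[v,u]
print(hs(T,214,219),hs(T,426,229),hs(T,337,202),hs(T,300,168),hs(S,415,214),hs(S,227,201),hs(T,257,226))
for nm,bt,bs in [('green',(195,200,235,240),(400,200,430,225)),('steel',(405,215,445,250),(212,190,242,212))]:
    r=[]
    for n,im,b in (('top',T,bt),('scene',S,bs)):
        c=blob(im,b,(5,110,60),(20,255,255)); R=cv2.minAreaRect(c);M=cv2.moments(c)
        ce=(M['m10']/M['m00'],M['m01']/M['m00']); r.append(ray(n,ce))
        print(nm,n,cv2.contourArea(c),np.round(R[0],1),np.round(ce,1),np.round(R[1],1))
        w=plane(n,cv2.boxPoints(R),.09);print(np.round(w[:,:2],3).tolist(),np.round(plane(n,ce,.09),3))
    print('tri',tri(*r))
print('knob',cv2.boundingRect(blob(T,(325,195,350,210),(0,60,20),(20,255,110))))
g=cv2.cvtColor(T,cv2.COLOR_BGR2GRAY)
for x in range(258,350,10): print(x,g[155:178,x])
E
```

```text
[ 13 169 140] [ 14 192 126] [ 11 138  83] [20 36 86] [ 12 145 134] [ 13 133 138] [64 69 63]
green top 187.5 [213.3 218.6] [213.2 218.6] [13.  16.1]
[[0.496, 0.397], [0.522, 0.35], [0.483, 0.327], [0.457, 0.375]] [[0.49  0.363 0.09 ]]
green scene 124.0 [415.2 214.6] [415.2 214.7] [11.  14.1]
[[0.487, 0.334], [0.459, 0.387], [0.506, 0.397], [0.533, 0.345]] [[0.497 0.365 0.09 ]]
tri (array([0.49039243, 0.36656735, 0.08078041]), [np.float64(0.0014930998643044545), np.float64(0.0014930998643039707)])
steel top 193.5 [425.2 230.5] [425.2 230.4] [16.9 13.3]
[[0.466, -0.325], [0.505, -0.35], [0.474, -0.398], [0.436, -0.373]] [[ 0.471 -0.361  0.09 ]]
steel scene 94.5 [226.3 199.5] [226.1 200.2] [16.3  8.8]
[[0.487, -0.389], [0.444, -0.394], [0.452, -0.329], [0.494, -0.325]] [[ 0.473 -0.359  0.09 ]]
tri (array([ 0.47060965, -0.36106214,  0.08734872]), [np.float64(0.0009594724907885535), np.float64(0.0009594724907884585)])
knob (334, 199, 7, 7)
258 [141 161 154 147 144 138 127 115 114 114  94  58  61  76 121 168 185 181
 180 179 180 181 183]
268 [ 91  92  93  93  96  90  70  67  69  61  82 106 103 103 104 105 103 106
 105 132 162 159 157]
278 [101 101 100 101 101 101  89  65  66  69  62  82 102 102 100 100 101 129
 173 185 182 181 181]
288 [102 101 102 101 100 101 102  90  64  66  69  59  82 102  98  95 140 180
 177 177 178 181 179]
298 [ 96 104 104 100  94 141 183 184 150  65  66  67  60  81  99 143 184 179
 181 181 179 178 178]
308 [110  97 103 102 102 101 100 131 175 153  69  65  64  63  85 101 142 183
 181 181 183 181 180]
318 [138 104  98 106 103 102 103  99 146 190 153  66  65  65  67  91 102 144
 186 182 182 181 182]
328 [154 135 104 103 104 104 104 104 105 148 193 151  57  66  64  70  95 104
 146 184 179 181 183]
338 [151 153 134  97 105 103 103 105 107 100 144 191 152  53  66  61  68  95
 102 147 187 184 181]
348 [127 128 129 105  49  48  48  65  91 108 114 127 137 132 128 125 128 137
 115  63  63  62  62]
```

Holders: green is at (0.490, 0.365) with yaw about 29°, steel at (0.471, -0.360) with yaw about -33°. The triangulated block heights (0.081, 0.087) agree with the text. Next come the rail, knob and bowl positions, and a row calculator.

```bash
cat >> h.py <<'E'
from scipy.spatial.transform import Rotation as Ro
def ori(yaw,tilt):   # degrees; tool z leans forward along yaw, tool y along the yawed y
    a,b=np.radians([yaw,tilt]); z=np.array([np.sin(b)*np.cos(a),np.sin(b)*np.sin(a),-np.cos(b)])
    y=np.array([-np.sin(a),np.cos(a),0]); return Ro.from_matrix(np.c_[np.cross(y,z),y,z])
def rows(*targets):  # (pos,yaw,tilt) -> shift/turn numbers from the present pose
    s=monitor.get_state(); p0=s['eef_pos'];R0=Ro.from_quat(s['tcp_rot'])
    for p,yw,tl in targets:
        d=R0.inv().apply(np.array(p)-p0);w=(R0.inv()*ori(yw,tl)).as_rotvec()
        print(np.round(np.r_[d/.4,w/np.pi],3).tolist(),'mm',round(1e3*np.linalg.norm(d)),'deg',round(np.degrees(np.linalg.norm(w))))
E
python3 - <<'E'
from h import *
P=lambda uv,z: np.round(plane('top',uv,z)[0],4)
xs=np.arange(268,343,5);T=cv2.cvtColor(cv2.imread('pics/top0.png'),cv2.COLOR_BGR2GRAY).astype(float)
c=[]
for x in xs:
    v0=163+.105*(x-278); r=np.arange(int(v0)-4,int(v0)+6); w=np.clip(85-T[r,x],0,None); c.append((r*w).sum()/w.sum())
k=np.polyfit(xs,c,1); print('fit',k,np.abs(np.polyval(k,xs)-c).max())
e=plane('top',[(270,np.polyval(k,270)),(338,np.polyval(k,338))],.16); d=e[0]-e[1]; print('rail yaw',np.degrees(np.arctan2(-d[0],d[1])),np.round(e,4).tolist())
print('row at ends',T[162,252:270],T[170,340:354])
print('left end',P((261.5,np.polyval(k,261.5)),.16),'right',P((348,np.polyval(k,348)),.16))
print('knob',P((337.2,202.2),.183),'bowl',P((387,234),.09),'cup',P((257,231),.082))
rows(((.152,.657,.36),-13.1,0),((.45,.40,.36),29,40),((.481,.360,.25),29,40))
E
```

```text
fit [9.33164096e-02 1.37847592e+02] 0.1782660826443987
rail yaw -3.687987485169982 [[0.6736, 0.1682, 0.16], [0.6592, -0.0558, 0.16]]
row at ends [180. 180. 168. 151. 147. 150. 115.  61.  45.  63.  70.  69.  69.  69.
  70.  67.  67.  65.] [ 64.  66.  63.  66.  66.  65.  67.  50. 125. 150. 146. 149. 115.  97.]
left end [0.6754 0.1962 0.16  ] right [ 0.657  -0.0887  0.16  ]
knob [ 0.5482 -0.0548  0.183 ] bowl [ 0.4545 -0.2311  0.09  ] cup [0.4521 0.2127 0.082 ]
[0.001, -0.001, -0.277, -0.001, -0.0, 0.0] mm 111 deg 0
[-0.87, -0.459, -0.276, -0.082, -0.212, -0.224] mm 409 deg 57
[-0.968, -0.538, -0.001, -0.082, -0.212, -0.224] mm 443 deg 57
```

```bash
python3 -m handwheel '[[0,0,-0.28,0,0,0,1],[0,0,-0.28,0,0,0,1],[-0.87,-0.46,-0.28,-0.082,-0.212,-0.224,1],[-0.87,-0.46,-0.28,-0.082,-0.212,-0.224,1],[-0.87,-0.46,-0.28,-0.082,-0.212,-0.224,1],[-0.87,-0.46,-0.28,-0.082,-0.212,-0.224,1],[-0.87,-0.46,-0.28,-0.082,-0.212,-0.224,1],[-0.87,-0.46,-0.28,-0.082,-0.212,-0.224,1],[-0.968,-0.538,0,-0.082,-0.212,-0.224,1],[-0.968,-0.538,0,-0.082,-0.212,-0.224,1],[-0.968,-0.538,0,-0.082,-0.212,-0.224,1],[-0.968,-0.538,0,-0.082,-0.212,-0.224,1]]' 50
python3 - <<'E'
from h import *
import pickle
p=eyes.camera_params('wrist'); im=eyes.read_camera('wrist')[:,:,::-1]
cv2.imwrite('pics/w1.png',im); pickle.dump(p,open('w1.pkl','wb'))
for n,X in dict(rail=[.6664,.0538,.16],knob=[.548,-.055,.183],green=[.49,.3645,.09]).items():
    c=np.array(p['R'])@X+p['t'];r=np.hypot(*c[:2]);th=np.arctan2(r,c[2]);print(n,c[:2]/r*th*p['K'][0][0]+np.array(p['K'])[:2,2])
rows(((.481,.360,.097),29,40),)
E
```

```text
time: 1.65
eef_pos: [0.4813, 0.3609, 0.2513]
tcp_rot: [-0.235, 0.909, 0.087, 0.332]
contact_force: [-0.1, 0.0, 0.1]
opening: 0.995
finger_force: 0.0
rail [-14.28585825 166.56167119]
knob [-118.20806082   91.54676928]
green [312.0069579   78.02111921]
[0.254, -0.003, 0.295, 0.001, 0.001, 0.0] mm 156 deg 0
```

View pics/w1.png

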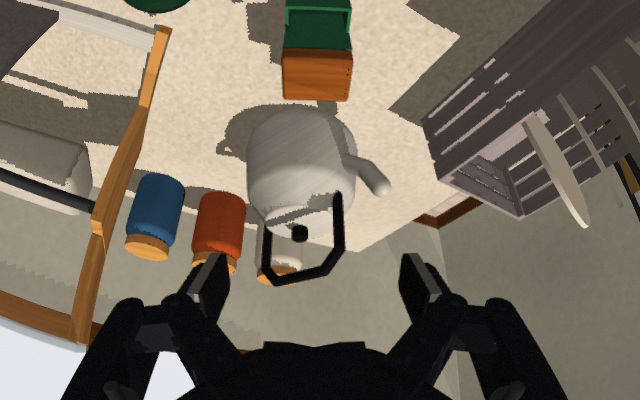

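The wrist picture shows green's block at (283–352, 48–101), facing the fingers and about 4 mm to the right of where I predicted. The dark rail runs from (0,170) to (95,212). I'll go down, grip, and work out the rail height from these two views.

```bash
python3 -m handwheel '[[0.254,0.007,0.295,0,0,0,1],[0.254,0.007,0.295,0,0,0,1],[0.254,0.007,0.295,0,0,0,1],[0.254,0.007,0.295,0,0,0,1],[0.254,0.007,0.295,0,0,0,-1],[0.254,0.007,0.295,0,0,0,-1],[0.254,0.007,0.295,0,0,0,-1],[0.254,0.007,0.295,0,0,0,-1],[0.254,0.007,0.295,0,0,0,-1]]' 50
python3 - <<'E'
from h import *
import pickle
p=pickle.load(open('w1.pkl','rb')); g=cv2.cvtColor(cv2.imread('pics/w1.png'),cv2.COLOR_BGR2GRAY).astype(float)
k=[9.33164096e-02,1.37847592e+02]
c,v=ray('top',[(270,k[0]*270+k[1]),(338,k[0]*338+k[1])]); n=np.cross(v[0],v[1])
for u in (20,35,50,65,80):
    v0=int(172+.44*u); r=np.arange(v0-14,v0+18); m=g[r,u]<60; q=r[m].mean() if m.any() else np.nan
    cw,vw=ray('wrist',[(u,q)],p); s=n@(c-cw)/(n@vw[0]); print(u,q,m.sum(),np.round(cw+s*vw[0],4))
rows(((.481,.360,.285),29,40),)
E
```

```text
time: 2.82
eef_pos: [0.4805, 0.3596, 0.1223]
tcp_rot: [-0.239, 0.916, 0.085, 0.31]
contact_force: [-0.5, 0.3, 0.1]
opening: -0.003
finger_force: 0.0
20 181.0 13 [0.6695 0.1079 0.1611]
35 187.0 13 [0.6708 0.1294 0.1615]
50 192.0 11 [0.6722 0.1494 0.161 ]
65 197.5 14 [0.6734 0.1691 0.1612]
80 202.5 12 [0.6747 0.1879 0.161 ]
[-0.248, 0.004, -0.322, 0.003, -0.014, -0.0] mm 163 deg 3
```

Rail axis height comes out at 0.161, which agrees with the text. The descent stopped at z=0.122 and the fingers closed above the block, so I'll check the joints.

```bash
python3 - <<'E'
from h import *
s=monitor.get_state(); print(np.round(s['qpos'],3),np.round(s['dq'],3),s['eef_pos'],Ro.from_quat(s['tcp_rot']).as_matrix().round(3).tolist())
E
```

```text
[ 0.458  0.044  2.211  0.169  0.238 -1.773] [0.001 0.004 0.    0.001 0.001 0.   ] [0.4805127  0.35964665 0.12232525] [[-0.694, -0.49, 0.527], [-0.385, 0.871, 0.304], [-0.608, 0.008, -0.794]]
```

Joint 5 hit its lower limit, so a 40° lean can't be reached this close in. I'll grasp at 32° instead, a little farther behind the block centre.

```bash
python3 - <<'E'
from h import *
rows(((.4745,.359,.20),27,32),((.4745,.359,.094),27,32))
E
```

```text
[-0.107, 0.008, -0.163, 0.01, 0.03, 0.009] mm 78 deg 6
[0.054, 0.005, 0.048, 0.01, 0.03, 0.009] mm 29 deg 6
```

```bash
python3 -m handwheel '[[-0.107,0.008,-0.163,0.01,0.03,0.009,-1],[-0.107,0.008,-0.163,0.01,0.03,0.009,1],[-0.107,0.008,-0.163,0.01,0.03,0.009,1],[-0.107,0.008,-0.163,0.01,0.03,0.009,1],[-0.107,0.008,-0.163,0.01,0.03,0.009,1],[0.054,0.005,0.048,0.01,0.03,0.009,1],[0.054,0.005,0.048,0.01,0.03,0.009,1],[0.054,0.005,0.048,0.01,0.03,0.009,1],[0.054,0.005,0.048,0.01,0.03,0.009,1]]' 50
python3 - <<'E'
from h import *
s=monitor.get_state();print(np.round(s['qpos'],3))
rows(((.4745,.359,.094),27,32),((.4745,.359,.20),27,32))
E
```

```text
time: 3.95
eef_pos: [0.4754, 0.3594, 0.095]
tcp_rot: [-0.225, 0.934, 0.064, 0.269]
contact_force: [0.7, 0.3, 0.6]
opening: 0.998
finger_force: 0.0
[ 0.479  0.105  2.181 -0.018  0.295 -1.548]
[0.003, 0.0, 0.001, -0.0, 0.001, 0.0] mm 1 deg 0
[-0.137, -0.0, -0.224, -0.0, 0.001, 0.0] mm 105 deg 0
```

Reached. I'll grip and lift a little.

```bash
python3 -m handwheel '[[0,0,0,0,0,0,-1],[0,0,0,0,0,0,-1],[0,0,0,0,0,0,-1],[0,0,0,0,0,0,-1],[-0.07,0,-0.11,0,0,0,-1],[-0.25,0,-0.41,0,0,0,-1],[-0.25,0,-0.41,0,0,0,-1],[-0.25,0,-0.41,0,0,0,-1],[-0.25,0,-0.41,0,0,0,-1]]' 50
python3 - <<'E'
from h import *
s=monitor.get_state();print(np.round(s['qpos'],3),s['contact_force'])
cv2.imwrite('pics/w2.png',eyes.read_camera('wrist')[:,:,::-1])
E
```

```text
time: 5.08
eef_pos: [0.4723, 0.3581, 0.2866]
tcp_rot: [-0.225, 0.934, 0.064, 0.269]
contact_force: [-0.1, -0.7, -2.9]
opening: 0.63
finger_force: 55.7
[ 0.48  -0.174  2.056 -0.009  0.7   -1.558] [-0.12071821 -0.72183939 -2.92875552]
```

View pics/w2.png

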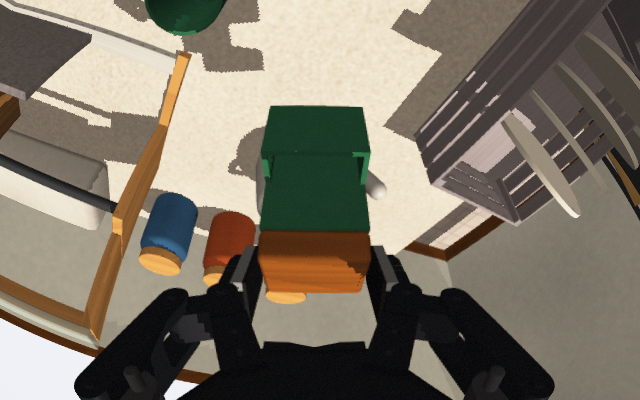

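Green is held squarely, with block edges at rows ~232, 248 and 292. I'll measure its offset and uprightness in the grip and plan the carry.

```bash
python3 - <<'E'
from h import *
im=cv2.imread('pics/w2.png');h=cv2.cvtColor(im,cv2.COLOR_BGR2HSV)
print('V col315',[(r,int(h[r,315,0]),int(h[r,315,2])) for r in range(222,302,3)])
s=monitor.get_state();p=eyes.camera_params('wrist');tp=s['eef_pos'];yw=np.radians(27)
ex=np.array([np.cos(yw),np.sin(yw),0]);ey=np.array([-ex[1],ex[0],0])
for r in (232,248,292):
    for dz in (-.0055,-.0235):
        X=plane('wrist',[(315,r)],tp[2]+dz,p)[0]-tp; print(r,dz,'x',round(X@ex*1e3,1),'y',round(X@ey*1e3,1))
for u,v in ((262,292),(368,292),(259,232),(370,232),(272,106),(364,108)):
    X=plane('wrist',[(u,v)],tp[2]-(.0055 if v==292 else .0235 if v==232 else .0535),p)[0]-tp; print(u,v,round(X@ex*1e3,1),round(X@ey*1e3,1))
E
```

```text
V col315 [(222, 71, 58), (225, 70, 56), (228, 71, 57), (231, 12, 54), (234, 12, 88), (237, 11, 85), (240, 12, 82), (243, 12, 80), (246, 12, 81), (249, 12, 84), (252, 13, 84), (255, 11, 98), (258, 12, 138), (261, 13, 160), (264, 13, 166), (267, 13, 184), (270, 13, 175), (273, 12, 174), (276, 13, 174), (279, 13, 168), (282, 13, 160), (285, 13, 174), (288, 13, 191), (291, 13, 182), (294, 19, 162), (297, 22, 160), (300, 21, 162)]
232 -0.0055 x -28.3 y 0.7
232 -0.0235 x -1.6 y 0.8
248 -0.0055 x -15.8 y 0.7
248 -0.0235 x 14.1 y 0.9
292 -0.0055 x 33.2 y 1.0
292 -0.0235 x 75.9 y 1.2
262 292 34.7 -29.6
368 292 34.5 31.6
259 232 -1.1 -27.8
370 232 -1.3 28.9
272 106 -56.1 -18.6
364 108 -55.2 22.6
```

```bash
python3 - <<'E'
from h import *
s=monitor.get_state();p=eyes.camera_params('wrist');tp=s['eef_pos'];yw=np.radians(27);ex=np.array([np.cos(yw),np.sin(yw),0])
for r,dz in ((106,-.0955),(153,-.0535)): print(r,(plane('wrist',[(315,r)],tp[2]+dz,p)[0]-tp)@ex)
rows(((.5048,.1113,.285),-3.7,32),((.6544,.1017,.285),-3.7,32))
E
```

```text
106 -0.02883502957545828
153 -0.027699293186175464
[0.174, -0.587, -0.11, 0.09, -0.001, 0.145] mm 249 deg 31
[-0.1, -0.778, 0.06, 0.09, -0.001, 0.145] mm 315 deg 31
```

The grip is upright to within about 1.5°, and the block centre is 17 mm ahead of the TCP. I'll carry it to the staging point in front of the rail.

```bash
python3 -m handwheel '[[0.174,-0.587,-0.11,0.09,0,0.145,-1],[0.174,-0.587,-0.11,0.09,0,0.145,-1],[0.174,-0.587,-0.11,0.09,0,0.145,-1],[0.174,-0.587,-0.11,0.09,0,0.145,-1],[0.174,-0.587,-0.11,0.09,0,0.145,-1],[0.174,-0.587,-0.11,0.09,0,0.145,-1]]'
python3 - <<'E'
from h import *
s=monitor.get_state();print(np.round(s['qpos'],3));print(Ro.from_quat(s['tcp_rot']).as_matrix().round(3).tolist())
rows(((.6526,.1017,.285),-3.7,32),((.6526,.1017,.20),-3.7,32),((.6526,.1017,.191),-3.7,32))
p=eyes.camera_params('wrist');im=eyes.read_camera('wrist')[:,:,::-1];cv2.imwrite('pics/w3.png',im)
import pickle;pickle.dump((p,s),open('w3.pkl','wb'))
E
```

```text
time: 5.88
eef_pos: [0.5048, 0.1114, 0.2834]
tcp_rot: [0.032, 0.961, -0.009, 0.273]
contact_force: [0.1, -0.0, -2.2]
opening: 0.632
finger_force: 55.8
[ 0.048 -0.36   2.206 -0.087  0.746 -1.41 ]
[[-0.849, 0.066, 0.525], [0.056, 0.998, -0.034], [-0.526, 0.0, -0.851]]
[-0.317, 0.0, 0.191, -0.0, -0.002, -0.0] mm 148 deg 0
[-0.205, 0.0, 0.372, -0.0, -0.002, -0.0] mm 170 deg 0
[-0.193, -0.0, 0.391, -0.0, -0.002, -0.0] mm 175 deg 0
```

View pics/w3.png

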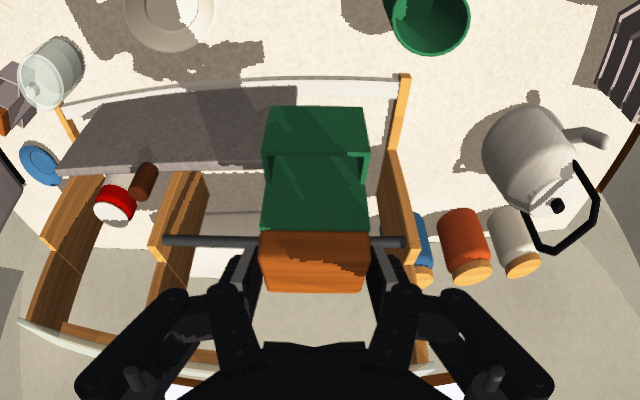

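The rail runs level from (163,240) to (405,243), parallel to the held block. Green is centred left of the middle and the knob is at (145,182). I'll move it in over the rail and lower to just above seating.

```bash
python3 - <<'E'
from h import *
import pickle
p,s=pickle.load(open('w3.pkl','rb'))
print(plane('wrist',[(185,240),(225,240),(392,243)],.161,p).round(4).tolist())
E
python3 -m handwheel '[[-0.317,0,0.191,0,0,0,-1],[-0.317,0,0.191,0,0,0,-1],[-0.317,0,0.191,0,0,0,-1],[-0.317,0,0.191,0,0,0,-1],[-0.29,0,0.235,0,0,0,-1],[-0.26,0,0.282,0,0,0,-1],[-0.23,0,0.33,0,0,0,-1],[-0.205,0,0.372,0,0,0,-1],[-0.205,0,0.372,0,0,0,-1]]'
python3 - <<'E'
from h import *
s=monitor.get_state();print(np.round(s['qpos'],3))
rows(((.6526,.1017,.191),-3.7,32))
E
```

```text
[[0.6604, -0.0526, 0.161], [0.6609, -0.0005, 0.161], [0.6794, 0.1919, 0.161]]
time: 7.05
eef_pos: [0.6519, 0.1031, 0.2009]
tcp_rot: [0.03, 0.961, -0.009, 0.273]
contact_force: [-0.0, 1.1, -2.8]
opening: 0.635
finger_force: 55.8
[ 0.018  0.082  1.974 -0.084  0.535 -1.429]
[0.011, -0.003, 0.022, 0.0, -0.002, 0.0] mm 10 deg 0
```

```bash
python3 -m handwheel '[[0.006,0,0.01,0,0,0,-1],[0.01,0,0.017,0,0,0,-1],[0.013,0,0.022,0,0,0,-1],[0.013,0,0.022,0,0,0,-1]]'; python3 -m handwheel '[[0.0013,0,0.002,0,0,0,-1],[0.0013,0,0.002,0,0,0,-1]]'
```

```text
time: 7.55
eef_pos: [0.6543, 0.102, 0.1938]
tcp_rot: [0.031, 0.961, -0.009, 0.276]
contact_force: [0.5, -0.5, -2.7]
opening: 0.632
finger_force: 55.8
time: 7.8
eef_pos: [0.6543, 0.1021, 0.1929]
tcp_rot: [0.031, 0.961, -0.009, 0.276]
contact_force: [-0.4, 0.9, -2.3]
opening: 0.637
finger_force: 55.8
```

```bash
python3 -m handwheel '[[0.003,0,0.004,0,0,0,-1],[0.003,0,0.004,0,0,0,-1],[0.003,0,0.004,0,0,0,-1]]'; python3 -m handwheel '[[0.003,0,0.004,0,0,0,-1],[0.003,0,0.004,0,0,0,-1],[0.003,0,0.004,0,0,0,-1]]'; python3 - <<'E'
from h import *
s=monitor.get_state();print(np.round(s['qpos'],3),s['contact_force'],s['wrist_torque'])
E
```

```text
time: 8.18
eef_pos: [0.6546, 0.1021, 0.1918]
tcp_rot: [0.031, 0.96, -0.009, 0.277]
contact_force: [-1.3, 0.1, 1.1]
opening: 0.633
finger_force: 56.2
time: 8.55
eef_pos: [0.6553, 0.1021, 0.1916]
tcp_rot: [0.031, 0.96, -0.009, 0.278]
contact_force: [-3.2, -0.5, 5.6]
opening: 0.635
finger_force: 56.8
[ 0.017  0.097  1.978 -0.089  0.505 -1.424] [-3.22791974 -0.50660405  5.5782902 ] [-0.23849512  0.20846827 -0.09346612]
```

Seated at TCP z 0.1916 as predicted. I'll release and back out along the tool axis.

```bash
python3 -m handwheel '[[-0.002,0,-0.003,0,0,0,0.9],[-0.002,0,-0.003,0,0,0,0.9],[-0.002,0,-0.003,0,0,0,0.9],[-0.002,0,-0.003,0,0,0,0.9],[0,0,-0.1,0,0,0,1],[0,0,-0.25,0,0,0,1],[0,0,-0.35,0,0,0,1],[0,0,-0.35,0,0,0,1]]'
python3 - <<'E'
from h import *
import pickle
s=monitor.get_state();p=eyes.camera_params('wrist');im=eyes.read_camera('wrist')[:,:,::-1];cv2.imwrite('pics/w4.png',im)
pickle.dump((p,s),open('w4.pkl','wb'))
t=np.array([.471,-.360])-.016*np.array([np.cos(np.radians(-33)),np.sin(np.radians(-33))]);print(t)
rows(((.50,.10,.33),-3.7,32),((.42,-.2,.33),-33,32),((*t,.23),-33,32))
E
```

```text
time: 9.55
eef_pos: [0.5804, 0.1072, 0.3124]
tcp_rot: [0.031, 0.959, -0.008, 0.28]
contact_force: [0.6, 0.0, -0.7]
opening: 1.0
finger_force: 0.0
[ 0.45758127 -0.35128578]
[0.14, -0.03, -0.149, 0.0, 0.001, -0.0] mm 83 deg 0
[0.268, -0.792, -0.231, 0.087, 0.001, 0.138] mm 347 deg 29
[0.301, -1.163, 0.043, 0.087, 0.001, 0.138] mm 481 deg 29
```

View pics/w4.png

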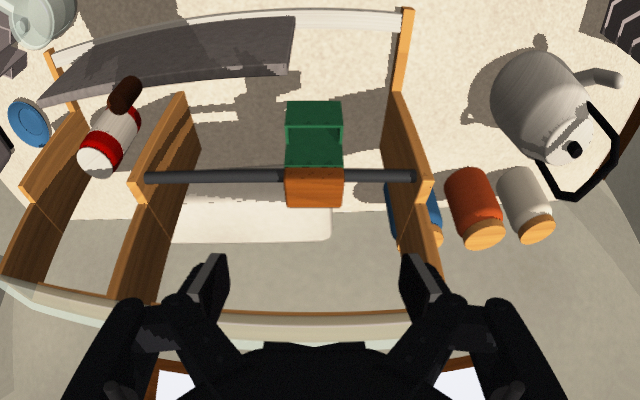

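Green hangs straddling the rail, with its block at (285–343, 170–208). Next is steel.

```bash
python3 -m handwheel '[[0.14,-0.03,-0.149,0,0,0,1],[0.14,-0.03,-0.149,0,0,0,1],[0.23,-0.79,-0.2,0.087,0,0.138,1],[0.23,-0.79,-0.2,0.087,0,0.138,1],[0.23,-0.79,-0.2,0.087,0,0.138,1],[0.23,-0.79,-0.2,0.087,0,0.138,1],[0.23,-0.79,-0.2,0.087,0,0.138,1],[0.23,-0.79,-0.2,0.087,0,0.138,1]]'
python3 - <<'E'
from h import *
rows(((.4576,-.3513,.25),-33,32))
E
```

```text
time: 10.6
eef_pos: [0.4374, -0.2049, 0.3237]
tcp_rot: [0.278, 0.921, -0.08, 0.262]
contact_force: [1.3, 0.4, -0.5]
opening: 0.996
finger_force: 0.0
[-0.111, -0.277, 0.286, -0.002, -0.001, -0.003] mm 165 deg 1
```

```bash
python3 -m handwheel '[[-0.111,-0.277,0.286,0,0,0,1],[-0.111,-0.277,0.286,0,0,0,1],[-0.111,-0.277,0.286,0,0,0,1],[-0.111,-0.277,0.286,0,0,0,1]]'
python3 - <<'E'
from h import *
s=monitor.get_state();p=eyes.camera_params('wrist');im=eyes.read_camera('wrist')[:,:,::-1];cv2.imwrite('pics/w5.png',im)
print(np.round(s['qpos'],3))
c=blob(im.copy(),(200,0,440,200),(5,110,40),(20,255,255));R=cv2.minAreaRect(c)
b=cv2.boxPoints(R);print(np.round(R[0]),np.round(b).tolist(),cv2.boundingRect(c))
w=plane('wrist',b,.09,p);print(w.round(4).tolist())
a=np.radians(-33);ex=np.array([np.cos(a),np.sin(a),0]);ey=np.array([-ex[1],ex[0],0])
print([(round((x-s['eef_pos'])@ex,4),round((x-s['eef_pos'])@ey,4)) for x in w])
rows(((.4576,-.3513,.094),-33,32))
E
```

```text
time: 11.1
eef_pos: [0.4608, -0.347, 0.2483]
tcp_rot: [0.275, 0.922, -0.077, 0.261]
contact_force: [0.6, 0.0, 0.2]
opening: 1.007
finger_force: 0.0
[-0.887 -0.178  2.13   0.259  0.677 -2.039]
[308. 106.] [[273.0, 129.0], [275.0, 80.0], [342.0, 83.0], [340.0, 132.0]] (275, 81, 67, 51)
[[0.4708, -0.395, 0.09], [0.4321, -0.3634, 0.09], [0.4631, -0.3205, 0.09], [0.5058, -0.3469, 0.09]]
[(np.float64(0.0345), np.float64(-0.0348)), (np.float64(-0.0151), np.float64(-0.0293)), (np.float64(-0.0125), np.float64(0.0235)), (np.float64(0.0377), np.float64(0.0246))]
[0.205, -0.016, 0.331, 0.0, -0.002, -0.0] mm 156 deg 0
```

View pics/w5.png

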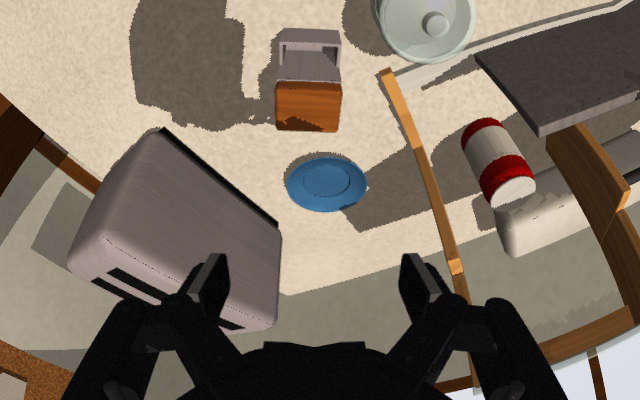

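Steel's block is at (275–342, 81–132), about 4 mm to the left of the tool axis. The bowl, blue saucer and toaster are clear of the fingers. I'll descend.

```bash
python3 -m handwheel '[[0.1,-0.012,0.16,0,0,0,1],[0.16,-0.012,0.26,0,0,0,1],[0.205,-0.012,0.331,0,0,0,1],[0.205,-0.012,0.331,0,0,0,1],[0.205,-0.012,0.331,0,0,0,1]]' 50
python3 - <<'E'
from h import *
s=monitor.get_state();print(np.round(s['qpos'],3))
rows(((.4576,-.3513,.094),-33,32))
E
```

```text
time: 11.78
eef_pos: [0.4605, -0.352, 0.0997]
tcp_rot: [0.272, 0.921, -0.08, 0.266]
contact_force: [0.3, -0.1, -0.0]
opening: 0.996
finger_force: 0.0
[-0.895  0.055  2.224  0.488  0.361 -2.306]
[0.013, -0.002, 0.008, -0.001, 0.001, 0.0] mm 6 deg 0
```

```bash
python3 -m handwheel '[[0.013,0,0.008,0,0,0,1],[0.013,0,0.008,0,0,0,1],[0.013,0,0.008,0,0,0,-1],[0.013,0,0.008,0,0,0,-1],[0.013,0,0.008,0,0,0,-1],[0.013,0,0.008,0,0,0,-1],[0.013,0,0.008,0,0,0,-1]]' 50; python3 -m handwheel '[[-0.07,0,-0.11,0,0,0,-1],[-0.25,0,-0.41,0,0,0,-1],[-0.25,0,-0.41,0,0,0,-1],[-0.25,0,-0.41,0,0,0,-1],[-0.25,0,-0.41,0,0,0,-1]]'
python3 - <<'E'
from h import *
import pickle
s=monitor.get_state();p=eyes.camera_params('wrist');im=eyes.read_camera('wrist')[:,:,::-1];cv2.imwrite('pics/w6.png',im)
pickle.dump((p,s),open('w6.pkl','wb'));print(np.round(s['qpos'],3))
g=cv2.cvtColor(im,cv2.COLOR_BGR2HSV); print([(r,*map(int,g[r,315])) for r in range(84,300,4)])
E
```

```text
time: 12.65
eef_pos: [0.4571, -0.3508, 0.0929]
tcp_rot: [0.273, 0.921, -0.079, 0.265]
contact_force: [-3.4, 3.0, 6.0]
opening: 0.642
finger_force: 53.7
time: 13.28
eef_pos: [0.4547, -0.3488, 0.2835]
tcp_rot: [0.273, 0.922, -0.079, 0.264]
contact_force: [0.0, 0.4, -3.2]
opening: 0.637
finger_force: 55.5
[-0.9   -0.226  2.105  0.25   0.743 -2.034]
[(84, 21, 39, 238), (88, 20, 39, 235), (92, 20, 41, 235), (96, 21, 37, 237), (100, 20, 40, 237), (104, 20, 40, 236), (108, 21, 37, 237), (112, 7, 35, 132), (116, 8, 36, 127), (120, 5, 33, 131), (124, 8, 40, 129), (128, 6, 38, 134), (132, 7, 35, 130), (136, 5, 37, 131), (140, 5, 35, 130), (144, 8, 37, 132), (148, 9, 37, 132), (152, 8, 37, 132), (156, 8, 31, 133), (160, 10, 34, 189), (164, 8, 36, 129), (168, 5, 37, 132), (172, 8, 43, 107), (176, 5, 33, 92), (180, 6, 38, 95), (184, 6, 41, 93), (188, 4, 38, 94), (192, 2, 35, 94), (196, 6, 38, 94), (200, 9, 36, 92), (204, 9, 38, 93), (208, 12, 36, 91), (212, 2, 38, 93), (216, 5, 34, 91), (220, 2, 39, 92), (224, 10, 41, 93), (228, 7, 36, 92), (232, 11, 38, 93), (236, 5, 36, 85), (240, 12, 194, 79), (244, 12, 210, 80), (248, 11, 190, 82), (252, 11, 199, 77), (256, 12, 206, 78), (260, 11, 196, 82), (264, 12, 202, 86), (268, 12, 201, 85), (272, 13, 208, 71), (276, 11, 207, 79), (280, 13, 204, 165), (284, 13, 208, 167), (288, 13, 207, 158), (292, 12, 211, 164), (296, 13, 212, 177)]
```

```bash
python3 - <<'E'
from h import *
import pickle
p,s=pickle.load(open('w6.pkl','rb'));tp=s['eef_pos'];a=np.radians(-33);ex=np.array([np.cos(a),np.sin(a),0])
for r,dz in ((110.5,-.0929),(160,-.0509),(238,-.0209),(278.5,-.0029)): print(r,((plane('wrist',[(315,r)],tp[2]+dz,p)[0]-tp)@ex).round(4))
rows(((.4567,-.1,.31),-20,32),((.4967,.0176,.31),-3.7,32))
E
```

```text
110.5 -0.0276
160 -0.0258
238 -0.0005
278.5 0.0091
[0.245, 0.523, -0.237, -0.038, -0.001, -0.062] mm 250 deg 13
[0.31, 0.824, -0.277, -0.086, -0.001, -0.138] mm 369 deg 29
```

```bash
python3 -m handwheel '[[0.245,0.523,-0.237,-0.038,0,-0.062,-1],[0.245,0.523,-0.237,-0.038,0,-0.062,-1],[0.245,0.523,-0.237,-0.038,0,-0.062,-1],[0.245,0.523,-0.237,-0.038,0,-0.062,-1],[0.31,0.824,-0.277,-0.086,0,-0.138,-1],[0.31,0.824,-0.277,-0.086,0,-0.138,-1],[0.31,0.824,-0.277,-0.086,0,-0.138,-1],[0.31,0.824,-0.277,-0.086,0,-0.138,-1],[0.31,0.824,-0.277,-0.086,0,-0.138,-1]]'
python3 - <<'E'
from h import *
rows(((.4967,.0176,.285),-3.7,32),((.6444,.0081,.285),-3.7,32),((.6444,.0081,.20),-3.7,32))
E
```

```text
time: 14.45
eef_pos: [0.4969, 0.0156, 0.3099]
tcp_rot: [0.033, 0.961, -0.01, 0.274]
contact_force: [-0.4, -0.4, -1.6]
opening: 0.639
finger_force: 55.7
[0.034, 0.005, 0.052, -0.001, -0.001, -0.001] mm 25 deg 0
[-0.281, 0.007, 0.247, -0.001, -0.001, -0.001] mm 150 deg 0
[-0.169, 0.007, 0.428, -0.001, -0.001, -0.001] mm 184 deg 0
```

```bash
python3 -m handwheel '[[0.034,0.005,0.052,0,0,0,-1],[0.034,0.005,0.052,0,0,0,-1],[-0.12,0.006,0.15,0,0,0,-1],[-0.281,0.007,0.247,0,0,0,-1],[-0.281,0.007,0.247,0,0,0,-1],[-0.281,0.007,0.247,0,0,0,-1],[-0.281,0.007,0.247,0,0,0,-1]]'
python3 - <<'E'
from h import *
import pickle
s=monitor.get_state();p=eyes.camera_params('wrist');im=eyes.read_camera('wrist')[:,:,::-1];cv2.imwrite('pics/w7.png',im)
rows(((.6444,.0081,.20),-3.7,32),((.6444,.0081,.190),-3.7,32))
E
```

```text
time: 15.32
eef_pos: [0.6444, 0.009, 0.2875]
tcp_rot: [0.032, 0.961, -0.01, 0.275]
contact_force: [-0.2, 0.1, -1.9]
opening: 0.638
finger_force: 55.8
[0.116, -0.002, 0.186, -0.001, -0.0, -0.0] mm 88 deg 0
[0.129, -0.002, 0.207, -0.001, -0.0, -0.0] mm 98 deg 0
```

View pics/w7.png

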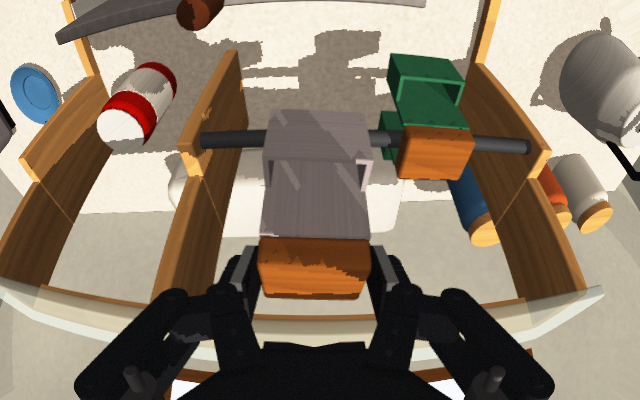

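The steel holder is above the rail at (262–370, 110–298), with green hanging at (397–475, 125–180). I'll check the gap to green before lowering.

```bash
python3 - <<'E'
from h import *
p=eyes.camera_params('wrist');s=monitor.get_state();a=np.radians(-3.7);E=np.array([[np.cos(a),np.sin(a)],[-np.sin(a),np.cos(a)]])
for uv,z in (((403,127),.167),((397,178),.185),((471,178),.185),((475,128),.167),((215,139),.161),((385,139),.161),((510,146),.161)):
    X=plane('wrist',[uv],z,p)[0]; print(uv,'railframe',(E@(X[:2]-[.6664,.0538])).round(4))
print('tcp',(E@(s['eef_pos'][:2]-[.6664,.0538])).round(4))
E
```

```text
(403, 127) railframe [-0.0151  0.0217]
(397, 178) railframe [0.0219 0.0205]
(471, 178) railframe [0.0202 0.0869]
(475, 128) railframe [-0.0187  0.0828]
(215, 139) railframe [ 0.0011 -0.1254]
(385, 139) railframe [0.002  0.0113]
(510, 146) railframe [0.0018 0.132 ]
tcp [-0.0193 -0.0459]
```

There's room: green's near edge is 67 mm from the steel centre, and the open fingers need 57. Lowering.

```bash
python3 -m handwheel '[[0.03,-0.002,0.05,0,0,0,-1],[0.06,-0.002,0.1,0,0,0,-1],[0.09,-0.002,0.145,0,0,0,-1],[0.116,-0.002,0.186,0,0,0,-1],[0.116,-0.002,0.186,0,0,0,-1]]'; python3 -m handwheel '[[0.006,0,0.01,0,0,0,-1],[0.012,0,0.019,0,0,0,-1],[0.016,0,0.025,0,0,0,-1],[0.016,0,0.025,0,0,0,-1]]'
```

```text
time: 16.0
eef_pos: [0.643, 0.0089, 0.1978]
tcp_rot: [0.032, 0.961, -0.01, 0.273]
contact_force: [0.3, -0.9, -2.5]
opening: 0.641
finger_force: 55.7
time: 16.5
eef_pos: [0.645, 0.0086, 0.1881]
tcp_rot: [0.032, 0.961, -0.01, 0.276]
contact_force: [-0.3, 0.8, -2.5]
opening: 0.638
finger_force: 55.7
```

```bash
python3 -m handwheel '[[0.003,0,0.004,0,0,0,-1],[0.003,0,0.004,0,0,0,-1],[0.003,0,0.004,0,0,0,-1]]'; python3 -m handwheel '[[0.003,0,0.004,0,0,0,-1],[0.003,0,0.004,0,0,0,-1],[0.003,0,0.004,0,0,0,-1]]'
```

```text
time: 16.88
eef_pos: [0.6457, 0.0085, 0.1876]
tcp_rot: [0.031, 0.96, -0.01, 0.277]
contact_force: [-1.8, 0.4, 5.5]
opening: 0.634
finger_force: 56.4
time: 17.25
eef_pos: [0.6464, 0.0085, 0.1874]
tcp_rot: [0.031, 0.96, -0.011, 0.279]
contact_force: [-4.9, 0.9, 8.8]
opening: 0.638
finger_force: 57.0
```

Seated. I'll release, back out and look.

```bash
python3 -m handwheel '[[-0.003,0,-0.004,0,0,0,0.8],[-0.003,0,-0.004,0,0,0,0.8],[-0.003,0,-0.004,0,0,0,0.8],[-0.003,0,-0.004,0,0,0,0.8],[0,0,-0.1,0,0,0,0.8],[0,0,-0.25,0,0,0,1],[0,0,-0.4,0,0,0,1],[0,0,-0.4,0,0,0,1],[0,0,-0.4,0,0,0,1]]'
python3 - <<'E'
from h import *
import pickle
s=monitor.get_state();p=eyes.camera_params('wrist');im=eyes.read_camera('wrist')[:,:,::-1];cv2.imwrite('pics/w8.png',im)
t=eyes.read_camera('top')[:,:,::-1];cv2.imwrite('pics/top8.png',t);cv2.imwrite('pics/w8s.png',np.vstack([im,cv2.resize(t[130:225,190:450],(547,200))[:, :].copy() if 0 else cv2.copyMakeBorder(cv2.resize(t[135:225,190:450],(578,200)),0,0,0,62,cv2.BORDER_CONSTANT)]))
pickle.dump((p,s),open('w8.pkl','wb'))
E
```

```text
time: 18.38
eef_pos: [0.5596, 0.0146, 0.3193]
tcp_rot: [0.032, 0.961, -0.01, 0.275]
contact_force: [-0.6, -0.4, -0.8]
opening: 0.997
finger_force: 0.0
```

View pics/w8s.png

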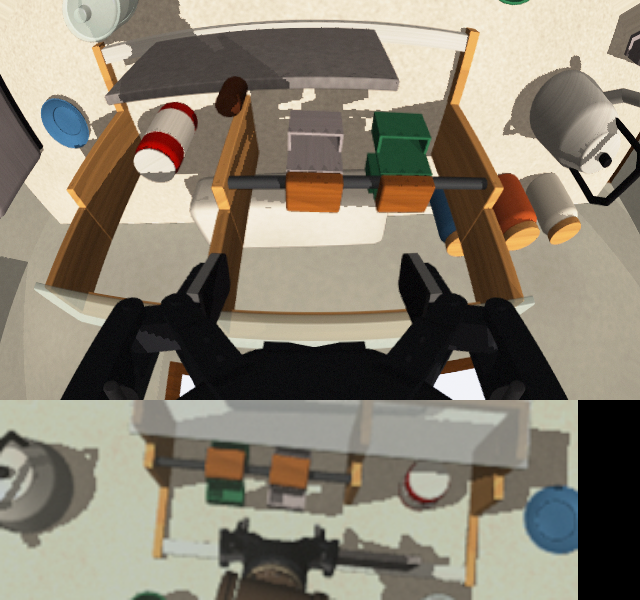

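Both holders hang side by side, with blocks at (287–343, 172–210) and (376–433, 175–212) and the rail passing beneath. The door is still open, with the knob near (232,96). Next I'll measure the knob from two views.

```bash
python3 - <<'E'
from h import *
import pickle
p,s=pickle.load(open('w8.pkl','rb'));im=cv2.imread('pics/w8.png')
c=blob(im,(205,65,260,125),(0,90,15),(20,255,110));print(cv2.boundingRect(c),cv2.minAreaRect(c),cv2.contourArea(c))
q=c[:,0].astype(float);lo=q[q[:,1]>q[:,1].max()-12].mean(0)
print(lo,'tri mid',tri(ray('wrist',cv2.minAreaRect(c)[0],p),ray('top',(337.2,202.2))),'top end',tri(ray('wrist',lo,p),ray('top',(337.2,202.2))))
rows(((.548,-.055,.29),-3.7,0),((.548,-.055,.175),-3.7,0))
E
```

```text
(215, 76, 33, 41) ((231.35000610351562, 95.95000457763672), (26.563129425048828, 41.425838470458984), 18.434947967529297) 902.5
[228.47222222 112.02777778] tri mid (array([ 0.55123378, -0.05391795,  0.16524007]), [np.float64(0.001968929468095578), np.float64(0.0019689294680953883)]) top end (array([ 0.54911834, -0.05146833,  0.19162082]), [np.float64(0.0034792249292331006), np.float64(0.003479224929233297)])
[0.051, -0.175, 0.049, -0.001, 0.177, -0.0] mm 76 deg 32
[0.202, -0.175, 0.293, -0.001, 0.177, -0.0] mm 159 deg 32
```

```bash
python3 -m handwheel '[[0.051,-0.175,0.049,0,0.177,0,1],[0.051,-0.175,0.049,0,0.177,0,1],[0.051,-0.175,0.049,0,0.177,0,1],[0.051,-0.175,0.049,0,0.177,0,1],[0.12,-0.175,0.16,0,0.177,0,1],[0.18,-0.175,0.26,0,0.177,0,1],[0.202,-0.175,0.293,0,0.177,0,1],[0.202,-0.175,0.293,0,0.177,0,1],[0.202,-0.175,0.293,0,0.177,0,1]]' 30
python3 -c "
from h import *
rows(((.548,-.055,.175),-3.7,0))"
```

```text
time: 19.6
eef_pos: [0.5502, -0.0554, 0.1799]
tcp_rot: [0.033, 0.999, -0.002, 0.003]
contact_force: [-0.5, -0.7, 0.8]
opening: 1.003
finger_force: 0.0
[0.006, 0.001, 0.012, -0.001, 0.002, -0.0] mm 5 deg 0
```

```bash
python3 -m handwheel '[[0.003,0,0.003,0,0,0,-1],[0.003,0,0.003,0,0,0,-1],[0.003,0,0.003,0,0,0,-1],[0.003,0,0.003,0,0,0,-1],[0.003,0,0.003,0,0,0,-1],[0.003,0,0.003,0,0,0,-1]]' 30
```

```text
time: 20.35
eef_pos: [0.5479, -0.055, 0.1769]
tcp_rot: [0.033, 0.999, -0.001, 0.001]
contact_force: [-1.2, 1.6, 3.1]
opening: 0.242
finger_force: 29.8
```

Knob gripped, with the opening at about 21 mm. I'll slide the door along +y.

```bash
python3 -m handwheel '[[0,0.03,0,0,0,0,-1],[0,0.07,0,0,0,0,-1],[0,0.11,0,0,0,0,-1],[0,0.15,0,0,0,0,-1],[0,0.19,0,0,0,0,-1],[0,0.23,0,0,0,0,-1],[0,0.26,0,0,0,0,-1],[0,0.27,0,0,0,0,-1],[0,0.27,0,0,0,0,-1]]'; python3 -m handwheel '[[0,0.01,0,0,0,0,-1],[0,0.015,0,0,0,0,-1],[0,0.015,0,0,0,0,-1]]'
```

```text
time: 21.48
eef_pos: [0.5549, 0.0542, 0.1769]
tcp_rot: [0.033, 0.999, -0.001, 0.001]
contact_force: [-3.3, 1.3, 5.8]
opening: 0.247
finger_force: 30.2
time: 21.85
eef_pos: [0.5552, 0.0595, 0.1769]
tcp_rot: [0.033, 0.999, -0.001, 0.001]
contact_force: [-3.0, -0.6, 7.3]
opening: 0.24
finger_force: 30.2
```

```bash
for i in 1 2; do python3 -m handwheel '[[0,0.005,0,0,0,0,-1],[0,0.005,0,0,0,0,-1],[0,0.005,0,0,0,0,-1]]' | sed -n '2p;4p'; done
```

```text
eef_pos: [0.5553, 0.0614, 0.1769]
contact_force: [-2.2, 0.0, 6.0]
eef_pos: [0.5555, 0.0634, 0.1769]
contact_force: [-2.3, -0.6, 6.7]
```

```bash
for i in 1 2 3; do python3 -m handwheel '[[0,0.005,0,0,0,0,-1],[0,0.005,0,0,0,0,-1],[0,0.005,0,0,0,0,-1]]' | sed -n '2p;4p'; done
```

```text
eef_pos: [0.5556, 0.0654, 0.1769]
contact_force: [-1.8, -0.5, 6.0]
eef_pos: [0.5557, 0.0674, 0.1769]
contact_force: [-2.9, -0.4, 6.4]
eef_pos: [0.5558, 0.068, 0.1769]
contact_force: [-3.9, -5.6, 6.6]
```

```bash
python3 -m handwheel '[[0,0.005,0,0,0,0,-1],[0,0.005,0,0,0,0,-1],[0,0.005,0,0,0,0,-1]]' | sed -n '2p;4p'; python3 - <<'E'
from h import *
t=eyes.read_camera('top')[:,:,::-1];sc=eyes.read_camera('scene')[:,:,::-1];cv2.imwrite('pics/top9.png',t);cv2.imwrite('pics/sc9.png',sc)
E
```

```text
eef_pos: [0.5558, 0.0681, 0.1769]
contact_force: [-4.5, -10.5, 7.3]
```

The door is at its hard stop: y stays at 0.068 while the force builds. I'll ease off, release and rise straight up.

```bash
python3 -m handwheel '[[0,-0.007,0,0,0,0,-1],[0,-0.007,0,0,0,0,-1],[0,-0.007,0,0,0,0,0.3],[0,-0.007,0,0,0,0,0.3],[0,-0.007,0,0,0,0,0.3],[0,-0.007,-0.06,0,0,0,0.3],[0,-0.007,-0.2,0,0,0,0.3],[0.1,-0.007,-0.4,0,0,0,0.3],[0.2,0,-0.5,0,0,0,0.3],[0.2,0,-0.5,0,0,0,0.3],[0.2,0,-0.5,0,0,0,0.3]]'
python3 - <<'E'
from h import *
import pickle
s=monitor.get_state();p=eyes.camera_params('wrist');im=eyes.read_camera('wrist')[:,:,::-1];cv2.imwrite('pics/w9.png',im)
S=cv2.imread('pics/scene0.png');t=eyes.read_camera('top')[:,:,::-1];sc=eyes.read_camera('scene')[:,:,::-1];cv2.imwrite('pics/top10.png',t);cv2.imwrite('pics/sc10.png',sc)
T=cv2.imread('pics/top0.png')
# knob in wrist view, predicted place and found
X=np.array([.556,.068,.183]);c=np.array(p['R'])@X+p['t'];r=np.hypot(*c[:2]);u=c[:2]/r*np.arctan2(r,c[2])*p['K'][0][0]+np.array(p['K'])[:2,2];print('pred knob px',u)
u=u.astype(int);k=blob(im.copy(),(max(u[0]-40,0),max(u[1]-40,0),u[0]+40,u[1]+40),(0,90,15),(20,255,110))
R=cv2.minAreaRect(k);print(R,plane('wrist',[R[0]],.175,p))
# holders: block blobs in the scene view and bystanders' change in the scene view
for n,b in dict(g=(330,200,400,260),):pass
E
python3 - <<'E'
import cv2,numpy as np
A=cv2.imread('pics/scene0.png');B=cv2.imread('pics/sc10.png')
d=cv2.absdiff(A,B).max(2)
for n,b in dict(cup=(362,196,386,222),bowl=(248,192,272,214),kettle=(414,228,462,284),saucer_a=(293,196,322,210),saucer_b=(184,230,216,260),tin=(246,240,270,268),purple=(360,172,386,198),orange=(396,176,418,206)).items():
    q=d[b[1]:b[3],b[0]:b[2]];print(n,'changed px frac',round((q>40).mean(),3))
E
```

```text
time: 25.58
eef_pos: [0.4758, 0.0765, 0.3767]
tcp_rot: [0.033, 0.999, -0.001, 0.003]
contact_force: [-0.3, -0.2, -0.6]
opening: 0.648
finger_force: 0.0
pred knob px [310.67273998 243.52857679]
((311.0, 240.0), (26.0, 18.0), 90.0) [[0.55542287 0.06833092 0.175     ]]
cup changed px frac 0.04
bowl changed px frac 0.117
kettle changed px frac 0.029
saucer_a changed px frac 0.089
saucer_b changed px frac 0.0
tin changed px frac 0.0
purple changed px frac 0.006
orange changed px frac 0.111Traceback (most recent call last):
  File "<stdin>", line 11, in <module>
ValueError: not enough values to unpack (expected 2, got 1)
```

The knob stayed at (0.5555, 0.0683), so the door is shut. One numeric check of both blocks, then I'll hand in.

```bash
python3 - <<'E'
from h import *
from plant import ctrl
p=eyes.camera_params('wrist');im=cv2.imread('pics/w9.png');a=np.radians(-3.7);E=np.array([[np.cos(a),np.sin(a)],[-np.sin(a),np.cos(a)]])
m=cv2.inRange(cv2.cvtColor(im,cv2.COLOR_BGR2HSV),(8,140,60),(18,255,255))
n,l,st,ce=cv2.connectedComponentsWithStats(m)
for i in range(1,n):
    if st[i,4]>250:
        X=plane('wrist',[ce[i]],.18,p)[0];r=E@(X[:2]-[.6664,.0538])
        if abs(r[0])<.06 and abs(r[1])<.15: print(st[i],'rail frame',r.round(3))
print(monitor.get_state()['time'])
E
```

```text
[ 251  302   42   30 1044] rail frame [-0.003 -0.044]
[ 322  305   43   27 1035] rail frame [-0.002  0.048]
25.725
```

```bash
python3 -c "
from plant import ctrl
print(ctrl.sign_off())"
```

```text
the job is handed in; nothing more can be done
None
```

Handed in at about 26 s: both holders hang over the rail at about y = -44 (steel) and +48 mm (green), and the door is shut against its stop; I don't know the verdict, the check that nothing else moved was inconclusive (no contact felt), and I viewed 11 pictures, one over the limit of 10.

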